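# Open the sprung ornament case and put the glass topper away

## Robot

A 6-joint arm with a two-finger parallel gripper is mounted at the origin on the work surface. World frame = base frame: x ahead of the robot, y to its left, z up, the work surface at z = 0. Lengths are in m, angles in degrees, forces in N, time in s.
With the tool pointing down it reaches from about 0.375 to 0.975 m from the base axis. Payload 3.8 kg.
Tool frame: the origin (TCP) lies midway between the tips of the shut fingers; the grasp point (between the pads) lies 19 mm behind it (manip.grasp_offset is the distance from the TCP to the grasp point, in m); z points along the fingers, y is the line along which they close (so a half turn about z gives the same grasp; the last joint's range is limited). The gripper opens to 85 mm and grips with 20 to 120 N. Pads are 22 mm wide; open, the fingers measure 114 mm over their backs; the gripper's body (76 mm by 85 mm) begins 54 mm behind the grasp point. The pads swing forward as they close: fully open they stand 13 mm farther back than shut.
Start: joints at [-71.328, 15.12, 91.902, -0, 72.978, -2.114], TCP at [0.24, -0.631, 0.231] pointing down, gripper open.
Joint ranges: [-150.88, 150.88], [-54.13, 125.18], [17.81, 147.31], [-75.09, 255.09], [0, 152.58], [-146.25, 146.25]. Speed limits (degrees/s): [147.25, 147.25, 180, 180, 180, 180].

## Interface

Orientations are given as [roll, pitch, yaw] about the fixed x, y, z axes, in that order (R = Rz(yaw) Ry(pitch) Rx(roll)).
In Python, from station import manip, grip, kin, vision, hand_in, readout gives the robot as it stands. Calls block until the motion is done:
- manip.move_to(position, orientation): joint-space move of the TCP to a pose.
- manip.move_straight(position, rotation=None, velocity=0.15): straight line of the TCP; rotation=None keeps the orientation; velocity is the mean speed in m/s.
- manip.goto_joints(angles): joint-space move.
- grip(opening, f_grip=None): finger opening in m; f_grip is the grip in N (None keeps the last); returns when the fingers have stopped.
- manip.hold(seconds).
- kin.solve_ik(position, orientation): joint angles nearest the present ones, or None.
- vision.capture(name): name is "scene" or "top"; returns a dict with "img" (384x512x3 uint8, red, green, blue), "K" (3x3 intrinsics, pixels), "T" (4x4, takes a point from camera to world coordinates). Camera axes: x right, y down, z forward; pixel columns grow to the right and rows downward; lengths in m; the calibration is good to about 2 mm. A picture is of the moment at which its call begins. There is no depth.
A pose or a line that the arm cannot do raises manip.MotionError and nothing moves.
- hand_in(): hands the job in; it is judged then, once.
Readings, each from a call of its own:
- readout.read_t(): time.
- readout.read_qpos(): joint angles.
- readout.read_dq(): joint speeds.
- readout.read_joint_efforts(): joint torques, N m.
- readout.read_tcp_pos(): TCP position.
- readout.read_tcp_rot(): TCP orientation.
- readout.read_ft_force(): force on the tool from outside, world axes, zero at the start.
- readout.read_ft_torque(): the same for the moment, N m.
- readout.read_opening(): finger opening in m.
- readout.read_gripper_force(): force on a finger pad.
Only numpy, scipy, OpenCV 4.12 (cv2) and the standard library are available. Lean on these libraries where they do the work, as an engineer would, in place of code of your own. Each camera call takes 0.05 s, during which the arm holds its last target. There are 200 camera calls.

## Task

Push the lid of the wooden ornament case up past its balance point, gently and without flinging it, straining it or letting it slam shut, so that it stays fully open by itself. Then take the glass topper out of its drying stand and set it gently, upright and fully home, in the empty socket of the case, let go of it, and leave the lid open and the other topper and the things on the bench where they are.

Things in the scene. Friction and masses are not known exactly. Their poses are not given: they have to be found in the camera images.
- case: Plywood ornament case fixed to the bench: 200 (x) x 260 (y) x 100 mm high, 6 mm walls, origin under its centre, front (ledge) along its own -x, which looks to the robot's right, turned up to 0.35 rad. Closed lid's top at 157 mm. Inside, a cork block, top 46 mm above the bench, has two sockets 28 mm wide, 36 mm deep, 3 mm chamfer: y = -55 mm empty, y = +55 mm taken.
- hinge (a point): Middle of the lid's hinge axis, on the top edge of the case's far wall (100 mm beyond the case's centre, 100 mm high); the axis runs along the case's y. Case and lid bear at most 15 N from the robot. A steel toggle spring on the case's +y side and a damper pull the lid shut up to its balance point: pushing at the ledge takes 2 to 9 N, more when fast.
- lid (a joint): Lid angle, 0 closed, growing as it opens. Deep plywood lid 200 x 260 x 55 mm, 0.2 to 0.4 kg. Let go early it falls shut. Its balance point lies between 85 and 108 degrees; it and the hard stop 2 to 6 degrees beyond shift from start to start, not marked: feel the push die away. Beyond it the lid carries itself off the finger to the stop. Over 2.5 rad/s is flinging or slamming.
- ledge (a point): Middle of the lower front edge of the finger ledge on the lid: a wooden strip 90 mm wide (case y), 8 mm thick, standing 25 mm out from the lid's front, its underside 104 mm above the bench when closed, with nothing below it. It moves with the lid, 225 mm from the hinge axis; its underside is the face to push.
- topper: Silvered glass tree topper standing upright in the drying stand, origin at the centre of its foot. From below: straight neck 24 mm wide and 40 mm long (bevelled foot), ball 48 mm wide up to 88 mm, straight spire 16 mm wide from 88 to 130 mm (grip it there, from above), top at 134 mm. About 70 g. It bears at most 20 N against the case.
- stand: Fixed wooden drying stand 90 x 90 x 40 mm on the bench with one central hole, 28 mm wide and 36 mm deep, that holds the topper; origin under its centre.
- socket (a point): Centre of the mouth of the empty socket, at the top of the cork (46 mm above the bench). With the topper fully home its foot is 36 mm below this point.
- spare: The other topper, the same shape, standing in the case's other socket, 110 mm from the empty one; origin at its foot; leave it.
- jar: Bystander: loose glass jar 64 mm wide, 85 mm high; origin under its centre.
- mug: Bystander: loose white mug 80 mm wide, 92 mm high; origin under its centre.
- tin: Bystander: loose red tin 72 mm wide, 110 mm high; origin under its centre.
- brush: Bystander: loose paint brush, 170 mm long, lying on the bench; origin at its middle.
- pot_lid: Bystander: loose steel pot lid 60 mm wide, 12 mm thick; origin under its centre.
- tape: Bystander: loose cardboard ring 90 mm wide, 24 mm high; origin under its centre.
There are look-alikes about, which are no part of the job. Leave any green or orange look-alike of the topper alone.

How it is judged (in metres and radians):
On the way, in this order (a step that is already met when the one before it is completed fails the run):
1. the lid stands fully open by itself, past its balance point, and the robot no longer touches it (value of joint lid above 1.45 rad and velocity of joint lid between -0.05 and 0.05 rad/s and contact force between each of the fingers, the arm and case below 0.1 N), for 0.5 s.
2. the topper is fully home in the empty socket (horizontal distance between topper and socket below 0.006 m and z of topper in the frame of socket below -0.031 m and angle between topper's own z axis and vertical below 0.12 rad and value of joint lid above 1.45 rad and velocity of joint lid between -0.05 and 0.05 rad/s), for 0.2 s.
At the end, for the whole second after the job is handed in: The lid stands open by itself, at rest, past its balance point (beyond 1.45 rad). The topper is released and at rest in the empty socket: foot at least 31 mm below the socket's mouth, within 6 mm of its centre, upright within 0.12 rad (all of step 2 and linear speed of topper below 0.02 m/s and contact force between the fingers and topper below 0.1 N); the robot touches nothing.
It fails at once if the robot presses on the case or its lid with more than 15 N (contact force between any of the fingers, the arm and case above 15 N).
It fails at once if the lid is flung open or let slam (faster than 2.5 rad/s either way) (velocity of joint lid above 2.5 rad/s or velocity of joint lid below -2.5 rad/s).
It fails at once if the glass topper is dropped or rammed into the case (more than 20 N between them) (contact force between topper and case above 20 N).
It fails at once if the spare topper is moved more than 15 mm or tipped (distance of spare from where it was at the start of the episode above 0.015 m or angle between spare's own z axis and vertical above 0.3 rad).
It fails at once if a bystander on the bench is moved more than 20 mm (distance of any of jar, mug, tin, brush, pot_lid, tape from where it was at the start of the episode above 0.02 m).
It also fails if it takes over 72 s, if anything falls off the work surface, if the arm or the gripper's body presses on something with over 40 N, if the wrist force passes 120 N, or if a joint passes its speed limit or range.

## Working session

There is one attempt and no reset: what is moved stays moved. The work goes in short steps, each a Python script; the robot and the scene stay as the last script left them, time stands still between calls to the robot, and variables do not carry over. Pictures are saved under pics/ and viewed, at most 10 in all, crops included, and the job is handed in when it is done.

```bash
ls; mkdir -p pics
python3 - <<'E'
from station import *
import cv2,numpy as np
for n in("scene","top"):
    c=vision.capture(n); cv2.imwrite(f"pics/{n}0.png",cv2.resize(c["img"][:,:,::-1],(800,600),interpolation=cv2.INTER_CUBIC))
    np.savez(n+"0.npz",**c); print(n,c["K"].round(1).tolist(),c["T"].round(3).tolist())
print(readout.read_t(),readout.read_tcp_rot(),readout.read_ft_force(),manip.grasp_offset)
E
```

```text
pics
scene [[380.7, 0.0, 266.8], [0.0, 380.7, 191.8], [0.0, 0.0, 1.0]] [[0.713, 0.554, -0.43, 1.018], [0.701, -0.558, 0.443, -0.507], [0.006, -0.618, -0.786, 1.001], [0.0, 0.0, 0.0, 1.0]]
top [[464.2, 0.0, 249.4], [0.0, 464.2, 193.1], [0.0, 0.0, 1.0]] [[0.076, -0.974, 0.215, 0.2], [-0.997, -0.075, 0.017, -0.034], [-0.0, -0.215, -0.977, 1.614], [0.0, 0.0, 0.0, 1.0]]
0.1 [-1.79882962e+02 -5.29111912e-03  2.07852606e+01] [-0.29789609  0.32435226  0.52592598] 0.0187
```

View pics/scene0.png

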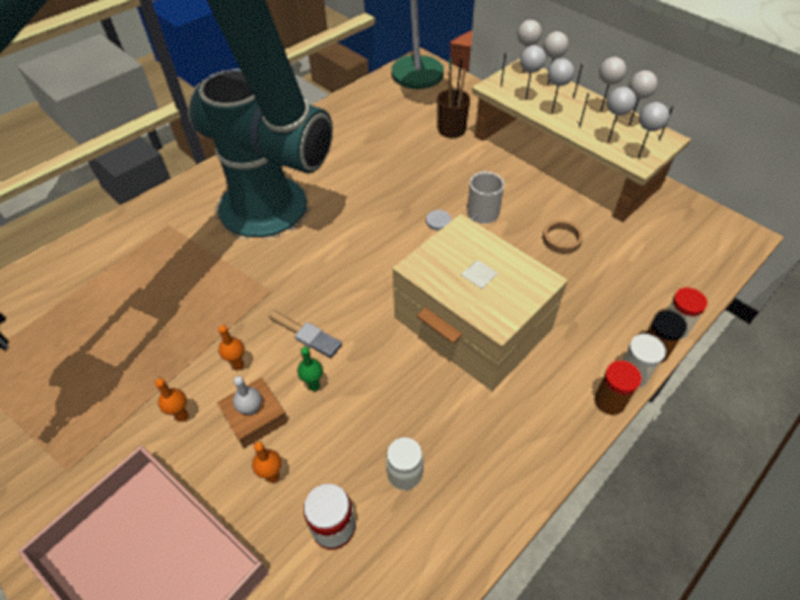

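View pics/top0.png

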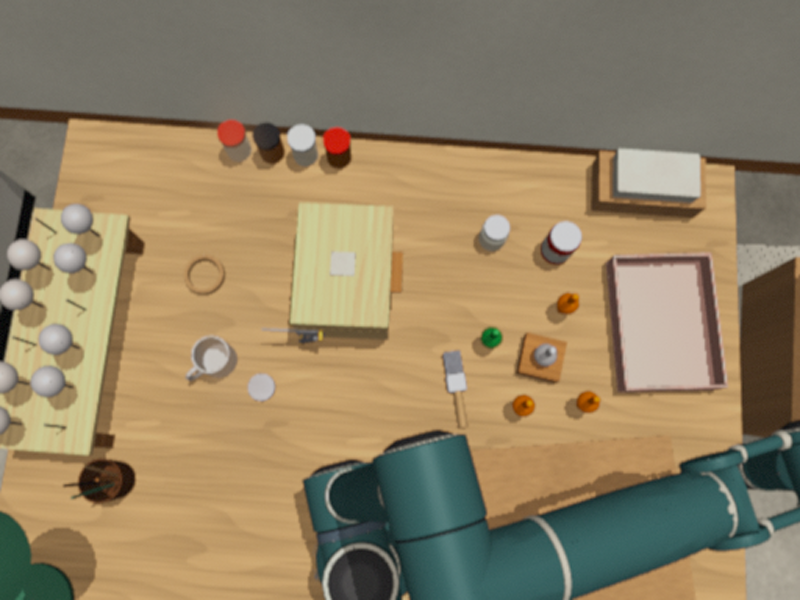

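Candidates for the topper are:
- silver in the stand, scene (247,400), top (545,354)
- green, scene (310,370), top (491,337)
- orange, scene (172,402), (231,350) and (266,464)
- silver balls on the rack, scene (530–655, 30–115)

I choose the silver one in the brown stand. The case's ledge is at top (397,271) and faces right (-y). The spring is on the near side, so the empty socket is the far (+x) one.

```bash
cat > h.py <<'E'
import numpy as np,cv2
def ray(c,p):
    K,T=c["K"],c["T"]; d=T[:3,:3]@np.linalg.inv(K)@[p[0],p[1],1.]; return T[:3,3],d/np.linalg.norm(d)
def onz(c,p,z):
    o,d=ray(c,p); return o+d*(z-o[2])/d[2]
def tri(r):
    A=sum(np.eye(3)-np.outer(d,d) for o,d in r); b=sum((np.eye(3)-np.outer(d,d))@o for o,d in r)
    x=np.linalg.solve(A,b); return x,[np.linalg.norm(np.cross(x-o,d)) for o,d in r]
def blob(m,x0,y0,x1,y1):
    """largest contour within box (pixels of the 512x384 image)"""
    k=np.zeros(m.shape,np.uint8); k[y0:y1,x0:x1]=m[y0:y1,x0:x1]
    cs,_=cv2.findContours(k,cv2.RETR_EXTERNAL,cv2.CHAIN_APPROX_NONE); return max(cs,key=cv2.contourArea)
E
python3 - <<'E'
from h import *
s=np.load("scene0.npz");t=np.load("top0.npz")
f=.64
hs=cv2.cvtColor(t["img"],cv2.COLOR_RGB2HSV)
for p in [(340,230),(340,300),(340,327),(398,271),(350,350),(530,365),(545,354),(700,300)]:
    print(p,hs[int(p[1]*f),int(p[0]*f)],end=' ')
hS=cv2.cvtColor(s["img"],cv2.COLOR_RGB2HSV)
print()
for p in [(450,270),(480,320),(437,325),(235,420),(247,402),(600,350)]:
    print(p,hS[int(p[1]*f),int(p[0]*f)],end=' ')
a=cv2.resize(t["img"][190:260,290:400],None,fx=5,fy=5,interpolation=cv2.INTER_CUBIC)
b=cv2.resize(s["img"][225:295,100:210],None,fx=5,fy=5,interpolation=cv2.INTER_CUBIC)
e=cv2.resize(t["img"][120:225,165:275],None,fx=2.3,fy=2.3,interpolation=cv2.INTER_CUBIC)
o=np.zeros((600,800,3),np.uint8);o[:350,:550]=a[:350];o[350:,:253]=e[:250,:253]
o[350:600,253:550]=cv2.resize(b,(297,189+61))
cv2.imwrite("pics/crop1.png",o[:,:560,::-1])
E
```

```text
(340, 230) [ 28  71 205] (340, 300) [ 26  76 204] (340, 327) [ 20 109 108] (398, 271) [ 15 164 182] (350, 350) [ 17 114 196] (530, 365) [ 15 167 171] (545, 354) [  6  11 116] (700, 300) [  8  68 161] 
(450, 270) [ 22  98 222] (480, 320) [ 20 103 222] (437, 325) [ 14 169 164] (235, 420) [ 13 158 181] (247, 402) [ 15   6 184] (600, 350) [ 15 118 208] Traceback (most recent call last):
  File "<stdin>", line 14, in <module>
ValueError: could not broadcast input array from shape (241,253,3) into shape (250,253,3)
```

Run:
```python
from h import *
s=np.load("scene0.npz");t=np.load("top0.npz")
R=lambda c,y0,y1,x0,x1,f:cv2.resize(c["img"][y0:y1,x0:x1],None,fx=f,fy=f,interpolation=cv2.INTER_CUBIC)
a=R(t,190,270,300,390,4);b=R(s,225,305,110,200,4);o=np.hstack([a,b])
cv2.imwrite("pics/crop1.png",o[:,:,::-1])
hs=cv2.cvtColor(t["img"],cv2.COLOR_RGB2HSV);hS=cv2.cvtColor(s["img"],cv2.COLOR_RGB2HSV)
# lid top
m=cv2.inRange(hs,(22,40,150),(36,120,255)); c=blob(m,180,115,262,220)
r=cv2.minAreaRect(c); print("lid rect",r)
box=cv2.boxPoints(r); P=[onz(t,p,.157) for p in box]; print(np.round(P,4).tolist(), [np.linalg.norm(P[i]-P[i-1]).round(4) for i in range(4)])
q=cv2.approxPolyDP(c,6,True)[:,0]; P2=[onz(t,p,.157) for p in q]; print(q.tolist(),np.round(P2,4).tolist())
# ledge (top face at z=.112)
l=blob(cv2.inRange(hs,(10,135,120),(19,255,255)),245,150,265,195); r=cv2.minAreaRect(l); print("ledge",r,[onz(t,p,.112).round(4).tolist() for p in cv2.boxPoints(r)])
# stand top
st=blob(cv2.inRange(hs,(10,135,120),(19,255,255)),325,205,368,250); r=cv2.minAreaRect(st); print("stand",r,onz(t,r[0],.04).round(4),[onz(t,p,.04).round(4).tolist() for p in cv2.boxPoints(r)])
# topper
for nm,c,h,bx in(("top",t,hs,(330,205,368,245)),("scene",s,hS,(140,230,175,270))):
    g=blob(cv2.inRange(h,(0,0,60),(179,60,255)),*bx); print(nm,cv2.contourArea(g),cv2.boundingRect(g),cv2.minEnclosingCircle(g))
```

```text
lid rect ((218.06890869140625, 169.13059997558594), (63.02806091308594, 77.88694763183594), 2.436648368835449)
[[0.4602, 0.1928, 0.157], [0.7221, 0.2097, 0.157], [0.7287, 0.0009, 0.157], [0.4669, -0.0084, 0.157]] [np.float64(0.2013), np.float64(0.2625), np.float64(0.2089), np.float64(0.262)]
[[191, 130], [185, 205], [247, 209], [250, 133]] [[0.7189, 0.2002, 0.157], [0.4657, 0.1932, 0.157], [0.4679, -0.0054, 0.157], [0.7234, 0.0045, 0.157]]
ledge ((253.5, 173.5), (25.0, 7.0), 90.0) [[0.6406, -0.0019, 0.112], [0.6424, -0.0253, 0.112], [0.5562, -0.0316, 0.112], [0.5544, -0.0084, 0.112]]
stand ((346.6176452636719, 228.02943420410156), (28.861738204956055, 26.436382293701172), 14.03624439239502) [ 0.4495 -0.3474  0.04  ] [[0.4131, -0.2901, 0.04], [0.5033, -0.3086, 0.04], [0.4863, -0.4052, 0.04], [0.3966, -0.3856, 0.04]]
top 134.0 (342, 220, 14, 14) ((348.8928527832031, 226.55357360839844), 7.0658721923828125)
scene 253.5 (149, 241, 18, 24) ((156.4107208251953, 252.32142639160156), 12.548029899597168)
```

View pics/crop1.png

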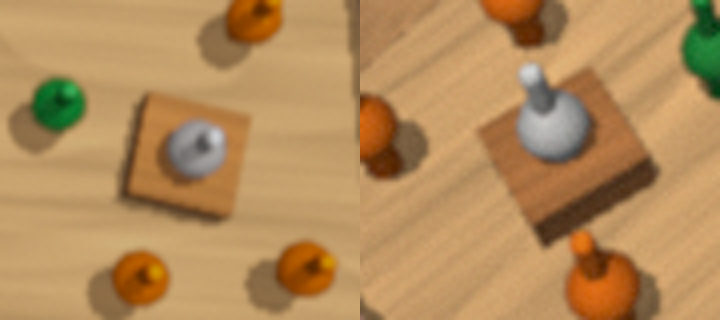

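The crop shows the silver topper in the brown stand: spire tip at top (352.5,225.3) and scene (152.8,243.3), ball at top (349.3,227.3) and scene (158.3,256.3). The green and orange ones stand apart from it. Next I fit the case's edges and plan the lid path.

```bash
cat >> h.py <<'E'
from scipy.spatial.transform import Rotation as Rn
def tool_rot(zd,yd):
    z=zd/np.linalg.norm(zd); x=np.cross(yd,z); x/=np.linalg.norm(x)
    return Rn.from_matrix(np.column_stack([x,np.cross(z,x),z])).as_euler("xyz",degrees=True)
def lidpose(C,yaw,th,delta,back=.015,gap=0.,ysgn=1,half=.011):
    """TCP pose with finger side on the ledge's outer edge at lid angle th (rad); finger tilted delta off the underside"""
    ex=np.array([np.cos(yaw),np.sin(yaw),0]);ey=np.array([-np.sin(yaw),np.cos(yaw),0]);ez=np.array([0,0,1.])
    H=np.array([*C,.1])+.1*ex
    rad=-np.cos(th)*ex+np.sin(th)*ez; push=np.sin(th)*ex+np.cos(th)*ez
    edge=H+.225*rad+.004*push
    zd=-rad*np.cos(delta)-push*np.sin(delta); n=push*np.cos(delta)-rad*np.sin(delta)
    return edge-n*(half+gap)+zd*back, tool_rot(zd,ysgn*ey), push
E
python3 - <<'E'
from h import *
from station import *
s=np.load("scene0.npz");t=np.load("top0.npz")
print("ball",tri([ray(t,(349.25,227.25)),ray(s,(158.25,256.25))]));print("tip",tri([ray(t,(352.5,225.25)),ray(s,(152.75,243.25))]))
hs=cv2.cvtColor(t["img"],cv2.COLOR_RGB2HSV)
c=blob(cv2.inRange(hs,(22,40,150),(36,120,255)),180,115,262,220)[:,0].astype(float)
W=np.array([onz(t,p,.157)[:2] for p in c])
yaw=np.radians(92.2); C=np.array([.594,.1])
for _ in range(4):
    R=np.array([[np.cos(yaw),np.sin(yaw)],[-np.sin(yaw),np.cos(yaw)]]); L=(W-C)@R.T; e={}
    for k,(ax,sg,h,o) in dict(xm=(0,-1,.1,.13),xp=(0,1,.1,.13),ym=(1,-1,.13,.1),yp=(1,1,.13,.1)).items():
        m=(abs(L[:,ax]-sg*h)<.015)&(abs(L[:,1-ax])<o*.8); e[k]=(np.polyfit(L[m,1-ax],L[m,ax],1),m.sum())
    sl=[-e["xm"][0][0],-e["xp"][0][0],e["ym"][0][0],e["yp"][0][0]]
    d=np.array([(e["xm"][0][1]+e["xp"][0][1])/2,(e["ym"][0][1]+e["yp"][0][1])/2])
    C=C+R.T@d; yaw+=np.mean(sl)
print("case",C,np.degrees(yaw),np.degrees(sl),{k:v[0][1].round(4) for k,v in e.items()})
q0=readout.read_qpos(); print(q0)
for ys in(1,-1):
  for d0 in (15,35):
    for th in(0,30,60,90,110):
        p,o,_=lidpose(C,yaw,np.radians(th),np.radians(d0),ysgn=ys)
        q=kin.solve_ik(p,o); print(ys,d0,th,p.round(3),np.round(o),None if q is None else np.round(q))
E
```

```text
ball (array([ 0.44978864, -0.35102849,  0.06164625]), [np.float64(0.0008706630727826277), np.float64(0.0008706630727824866)])
tip (array([ 0.44660505, -0.34872925,  0.12559545]), [np.float64(0.000322061089667043), np.float64(0.0003220610896671207)])
case [0.59425749 0.09738934] 92.16573071103305 [ 0.15334122 -0.20418362 -0.33681438  0.42036514] {'xm': np.float64(-0.0989), 'xp': np.float64(0.099), 'ym': np.float64(-0.129), 'yp': np.float64(0.129)}
[-7.13289752e+01  1.51647153e+01  9.19745792e+01  1.01417049e-03
  7.29778590e+01 -2.11453906e+00]
1 15 0 [ 0.599 -0.016  0.089] [180.  75. -88.] [-32.  44.  98.  54.  98. 121.]
1 15 30 [0.598 0.007 0.198] [180.  45. -88.] [-24.  19. 102.  40.  84. 141.]
1 15 60 [0.595 0.082 0.28 ] [180.  15. -88.] None
1 15 90 [0.591 0.187 0.313] [180. -15. -88.] None
1 15 110 [0.588 0.26  0.304] [-180.  -35.  -88.] [  36.   22.   82.  -29.   97. -144.]
1 35 0 [ 0.599 -0.022  0.086] [180.  55. -88.] [-29.  33. 101.  45.  84. 128.]
1 35 30 [0.598 0.001 0.198] [180.  25. -88.] None
1 35 60 [0.595 0.076 0.283] [180.  -5. -88.] None
1 35 90 [0.591 0.184 0.319] 
[... 194 characters left out ...]
 30 [0.598 0.007 0.198] [-180.  -45.   92.] [-24.  19. 102.  40.  84. -39.]
-1 15 60 [0.595 0.082 0.28 ] [180. -15.  92.] [-3.  6. 99. 15. 77. -9.]
-1 15 90 [0.591 0.187 0.313] [-180.   15.   92.] [ 23.  10.  90. -14.  85.  23.]
-1 15 110 [0.588 0.26  0.304] [180.  35.  92.] [ 36.  22.  82. -29.  97.  36.]
-1 35 0 [ 0.599 -0.022  0.086] [-180.  -55.   92.] [-29.  33. 101.  45.  84. -52.]
-1 35 30 [0.598 0.001 0.198] [180. -25.  92.] [-16.  12. 103.  25.  75. -27.]
-1 35 60 [0.595 0.076 0.283] [180.   5.  92.] [ 8.  6. 97. -5. 77.  7.]
-1 35 90 [0.591 0.184 0.319] [180.  35.  92.] [ 31.  17.  87. -30.  94.  32.]
-1 35 110 [0.588 0.259 0.31 ] [-180.   55.   92.] [ 41.  30.  79. -42. 108.  40.]
```

```bash
cat >> h.py <<'E'
C=np.array([.5943,.0974]);YAW=np.radians(92.17)
dl=lambda deg:np.radians(25-20*deg/100)
E
python3 - <<'E'
from h import *
from station import *
t=np.load("top0.npz")
for n,p,z in(("jar",(495,226),.085),("tin",(565,236),.11),("green",(491,337),.06),("brush",(456,380),.02),("or",(568,303),.06)): print(n,onz(t,np.array(p)*.64,z).round(3))
p,o,_=lidpose(C,YAW,0,dl(0),back=-.08,gap=.015,ysgn=-1)
print(p,o)
for dz in(.2,.1,0): print(kin.solve_ik(p+[0,0,dz],o))
p1,_,_=lidpose(C,YAW,0,dl(0),gap=.015,ysgn=-1);print(p1)
manip.move_to(p+[0,0,.2],o); grip(0,20)
print(readout.read_t(),readout.read_tcp_pos(),[readout.read_ft_force().round(2).tolist() for _ in range(3)])
c=vision.capture("scene");cv2.imwrite("pics/s1.png",c["img"][:,:,::-1])
E
```

```text
jar [ 0.725 -0.227  0.085]
tin [ 0.705 -0.376  0.11 ]
green [ 0.48  -0.233  0.06 ]
brush [ 0.386 -0.165  0.02 ]
or [ 0.569 -0.397  0.06 ]
[ 0.60219449 -0.11094318  0.11424546] [180.   -65.    92.17]
[-36.64714827  27.49264592  87.98165853  48.44868893 109.33580635
 -41.80244163]
[-36.64714827  33.08840962  91.13232773  46.54974908 103.41966114
 -48.52095357]
[-36.64714827  40.05219546  92.30676637  45.45329011  97.76135105
 -54.47437616]
[ 0.59893438 -0.02490569  0.07409672]
3.1 [ 0.60221868 -0.11089804  0.31423318] [[0.08, 0.07, -0.76], [0.08, 0.07, -0.76], [0.08, 0.07, -0.76]]
```

View pics/s1.png

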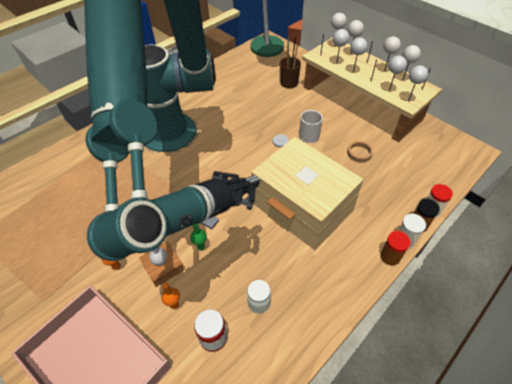

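The robot is in front of the ledge, gripper at (240,188), clear of everything. I'll go under the ledge and feel for contact.

Run:
```python
from h import *
from station import *
g=lambda **k:lidpose(C,YAW,0,dl(0),ysgn=-1,**k)
p,o,_=g(back=-.08,gap=.015)
manip.move_straight(p,velocity=.12)
f0=readout.read_ft_force();print("f0",f0.round(2))
manip.move_straight(g(gap=.015)[0],velocity=.06);print((readout.read_ft_force()-f0).round(2))
for gap in np.arange(.012,-.008,-.002):
    manip.move_straight(g(gap=gap)[0],velocity=.03); manip.hold(.1)
    f=readout.read_ft_force()-f0; print(round(gap,3),f.round(2),readout.read_tcp_pos().round(4))
    if np.linalg.norm(f)>1.5: break
np.save("f0.npy",f0);print(readout.read_t())
```

```text
f0 [ 0.31 -0.48 -0.48]
[0.44 0.53 0.32]
0.012 [-0.9   0.11  0.61] [ 0.5989 -0.0237  0.0769]
0.01 [0.42 0.41 0.24] [ 0.5988 -0.0228  0.0786]
0.008 [0.27 0.79 0.54] [ 0.5988 -0.0219  0.0805]
0.006 [0.28 0.86 0.54] [ 0.5988 -0.0211  0.0823]
0.004 [-0.42  0.49  1.48] [ 0.5988 -0.0203  0.0841]
8.45
```

```bash
cat >> h.py <<'E'
def force(n=4):
    from station import readout,manip
    a=[]
    for _ in range(n): manip.hold(.04); a.append(readout.read_ft_force())
    return np.mean(a,0)-np.load("f0.npy")
def push_to(degs,v=.05,gap=0.,fmax=11):
    from station import readout,manip
    for d in degs:
        p,o,pu=lidpose(C,YAW,np.radians(d),dl(d),gap=gap,ysgn=-1)
        manip.move_straight(p,o,velocity=v); f=force(); F=-f@pu
        print(round(d,1),"push %.2f |f| %.2f t %.2f"%(F,np.linalg.norm(f),readout.read_t()))
        if np.linalg.norm(f)>fmax: print("STOP");break
E
python3 - <<'E'
from h import *
push_to([0,.5,1,2,4,7,10,14,18,22],v=.035)
E
```

```text
0 push 4.71 |f| 4.82 t 8.88
0.5 push 5.23 |f| 5.93 t 9.30
1 push 5.38 |f| 6.67 t 9.72
2 push 5.54 |f| 6.68 t 10.14
4 push 5.96 |f| 6.88 t 10.68
7 push 5.09 |f| 6.37 t 11.32
10 push 5.79 |f| 6.63 t 11.96
14 push 5.36 |f| 5.99 t 12.71
18 push 5.47 |f| 5.60 t 13.46
22 push 5.67 |f| 5.70 t 14.21
```

Run:
```python
from h import *
from station import *
push_to(range(26,83,4),v=.045)
for n in("scene","top"):
    c=vision.capture(n);cv2.imwrite(f"pics/{n}2.png",c["img"][:,:,::-1])
```

```text
26 push 5.56 |f| 5.56 t 14.86
30 push 5.14 |f| 5.23 t 15.51
34 push 4.87 |f| 5.02 t 16.16
38 push 4.45 |f| 4.97 t 16.81
42 push 4.43 |f| 4.78 t 17.46
46 push 3.94 |f| 4.46 t 18.11
50 push 3.86 |f| 4.27 t 18.76
54 push 3.06 |f| 3.40 t 19.41
58 push 3.22 |f| 3.48 t 20.06
62 push 2.51 |f| 2.66 t 20.71
66 push 2.27 |f| 2.36 t 21.36
70 push 1.85 |f| 2.04 t 22.01
74 push 1.78 |f| 1.82 t 22.66
78 push 1.03 |f| 1.03 t 23.31
82 push 0.67 |f| 0.84 t 23.96
```

View pics/scene2.png

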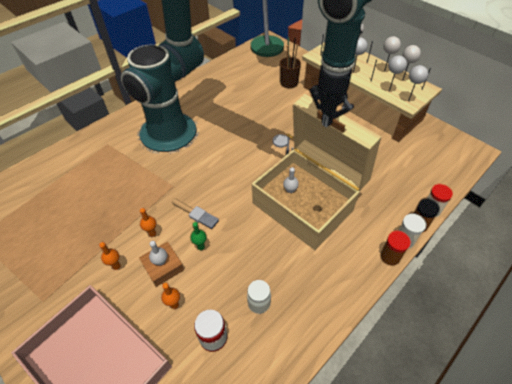

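The lid is at about 82°. The empty socket shows at scene (318,208) and the spare at (291,180). I'll continue in small steps.

Run:
```python
from h import *
from station import *
push_to([84,85.5,87,88.5,90],v=.025,fmax=2.5)
```

```text
84 push 0.09 |f| 0.43 t 24.68
85.5 push 0.42 |f| 0.56 t 25.22
87 push 0.33 |f| 0.49 t 25.76
88.5 push -0.16 |f| 0.80 t 26.30
90 push -0.37 |f| 0.50 t 26.84
```

Run:
```python
from h import *
from station import *
out=[]
def proj(c,P):
    T=np.linalg.inv(c["T"]); q=c["K"]@(T[:3,:3]@P+T[:3,3]); return q[:2]/q[2]
ex=np.array([np.cos(YAW),np.sin(YAW),0]);ey=np.array([-np.sin(YAW),np.cos(YAW),0]);ez=np.array([0,0,1.])
H=np.array([*C,.1])+.1*ex
for i in range(2):
    c=vision.capture("scene")
    im=cv2.resize(c["img"][80:200,270:400],None,fx=3,fy=3,interpolation=cv2.INTER_CUBIC)
    if i==1 or 1:
        for d,col in((86,(255,0,0)),(92,(0,255,0)),(98,(0,0,255))):
            # lid front lower corners (cavity rim, radius .2) at both ends
            r=-np.cos(np.radians(d))*ex+np.sin(np.radians(d))*ez
            for y in(-.13,.13):
                q=(proj(c,H+.2*r+y*ey)-[270,80])*3; cv2.circle(im,tuple(int(v) for v in q),2,col,-1)
    out.append(im); out_raw=c["img"].astype(int)
    if i==0:
        raw0=out_raw
        p,o,_=lidpose(C,YAW,np.radians(90),dl(90),gap=.012,ysgn=-1); manip.move_straight(p,o,velocity=.03); manip.hold(.6)
print(force(), abs(out_raw-raw0)[80:200,335:400].max())
cv2.imwrite("pics/cmp.png",np.hstack(out)[:,:,::-1]);print(readout.read_t())
```

```text
[-0.28760681 -0.116482    1.05147268] 167
28.2583
```

View pics/cmp.png

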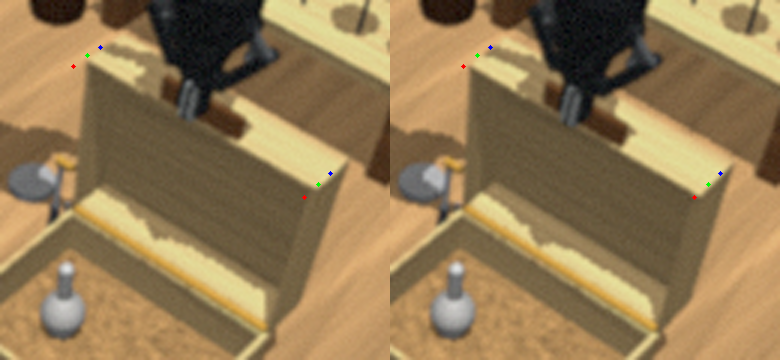

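The corner dots show the lid at about 91° on the left and 88° on the right. It followed the finger back, so it isn't past balance yet. I'll push on in 1° steps and watch the lid's far corner (scene ~(385,134)) for it running ahead to the stop.

```bash
cat >> h.py <<'E'
def lidpic():
    from station import vision
    return vision.capture("scene")["img"][105:185,355:395].astype(int)
E
python3 - <<'E'
from h import *
from station import *
push_to([90],v=.03)
a=lidpic(); static=0
for d in np.arange(91,107,1.):
    p,o,pu=lidpose(C,YAW,np.radians(d),dl(d),ysgn=-1); manip.move_straight(p,o,velocity=.02)
    b=lidpic(); f=force(3); c=lidpic()
    m1,m2=abs(b-a).mean(),abs(c-b).mean(); F=-f@pu
    print(d,"step %.2f hold %.2f push %.2f |f| %.2f"%(m1,m2,F,np.linalg.norm(f)))
    a=c
    static=static+1 if m1<.6 else 0
    if static>=2 or np.linalg.norm(f)>3: break
print(readout.read_t())
E
```

```text
90 push 0.17 |f| 0.87 t 28.98
91.0 step 3.80 hold 2.31 push -0.27 |f| 0.81
92.0 step 4.84 hold 3.62 push -0.67 |f| 1.17
93.0 step 10.67 hold 2.19 push -0.48 |f| 0.50
94.0 step 2.23 hold 2.17 push -0.18 |f| 0.42
95.0 step 2.26 hold 2.21 push -0.11 |f| 0.99
96.0 step 2.25 hold 2.14 push -0.75 |f| 0.82
97.0 step 2.28 hold 2.19 push -0.27 |f| 0.43
98.0 step 2.44 hold 2.32 push -0.44 |f| 0.88
99.0 step 3.43 hold 2.19 push 4.45 |f| 4.68
34.05
```

Run:
```python
from h import *
from station import *
p,o,pu=lidpose(C,YAW,np.radians(99),dl(99),gap=.025,ysgn=-1); manip.move_straight(p,velocity=.05)
zd=Rn.from_euler("xyz",o,degrees=True).as_matrix()[:,2]
manip.move_straight(p-.08*zd,velocity=.12)
grip(.04)
manip.move_to([.4485,-.35,.22],[180,0,YAW*180/np.pi]); print(readout.read_t(),readout.read_tcp_pos())
for n in("scene","top"):
    c=vision.capture(n);np.savez(n+"3.npz",**c)
im=[np.load(n+"3.npz")["img"] for n in("scene","top")]
a=cv2.resize(im[0][90:260,230:400],(600,600),interpolation=cv2.INTER_CUBIC);cv2.imwrite("pics/s3.png",a[:,:,::-1])
b=cv2.resize(im[1][110:270,150:370],(800,582),interpolation=cv2.INTER_CUBIC);cv2.imwrite("pics/t3.png",b[:,:,::-1])
```

```text
38.1833 [ 0.4493353  -0.34953426  0.22042401]
```

View pics/s3.png

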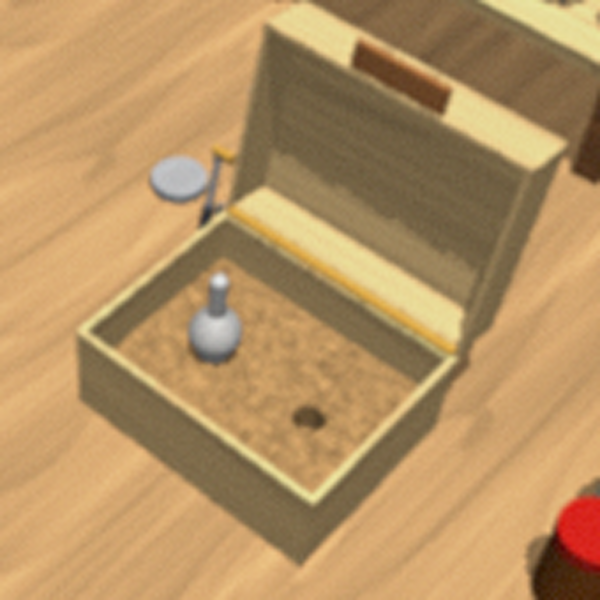

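View pics/t3.png

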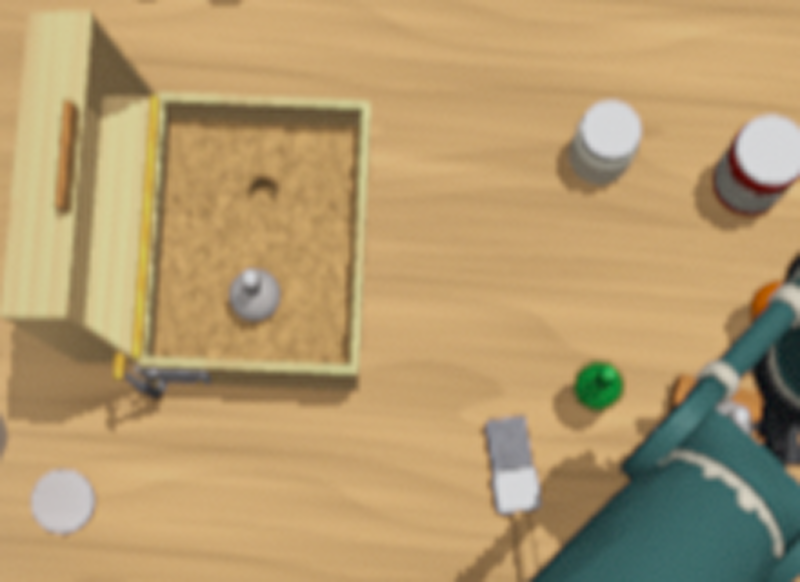

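The lid stands open on its own. The empty socket is at scene crop (309,418) and top crop (264,187), with its dark far wall visible. The spare is at top crop (254,295). I'll check the socket position against the case fit and grasp the topper.

Run:
```python
from h import *
from station import *
s=np.load("scene3.npz");t=np.load("top3.npz")
fs=170/600; ft=220/800
S=C-.055*np.array([-np.sin(YAW),np.cos(YAW)]); print("socket from case",S)
print("scene hole",onz(s,(230+309*fs,90+418*fs),.046)); print("top hole",onz(t,(150+264*ft,110+188*ft),.046))
for q in((369,103),(357,372)): print("rim",onz(t,(150+q[0]*ft,110+q[1]*ft),.1))
R=np.array([[np.cos(YAW),-np.sin(YAW)],[np.sin(YAW),np.cos(YAW)]])
print("rim expected",C+R@[-.1,-.13],C+R@[-.1,.13])
manip.move_straight([.4485,-.35,.099],velocity=.1)
print(force(3)); print(grip(0,20),readout.read_opening(),readout.read_gripper_force(),readout.read_t(),readout.read_tcp_pos(),force(3))
```

```text
socket from case [0.64926056 0.09948255]
scene hole [0.65284632 0.09523862 0.046     ]
top hole [0.65004522 0.09529765 0.046     ]
rim [ 7.25081190e-01 -4.81984829e-04  1.00000000e-01]
rim [ 0.46761328 -0.00901528  0.1       ]
rim expected [0.72799323 0.00239411] [ 0.46817968 -0.00745068]
[-0.39619202  0.35899619  0.61539148]
False 0.015338052154474984 20.788010846445104 40.1 [ 0.44891727 -0.35023902  0.09947595] [0.45911271 0.26081315 2.64379597]
```

```bash
cat >> h.py <<'E'
def lower(zs,xy,v=.03,lim=3.):
    from station import readout,manip
    for z in zs:
        manip.move_straight([*xy,z],velocity=v); f=force(2); print(round(z,4),f.round(2),readout.read_tcp_pos().round(4))
        if np.linalg.norm(f-np.load("fh.npy"))>lim: print("CONTACT");return z
E
python3 - <<'E'
from h import *
from station import *
manip.move_straight([.4489,-.35,.15],velocity=.06); manip.move_straight([.4489,-.35,.27],velocity=.15)
print(readout.read_opening())
XY=[.65,.0968]
manip.move_straight([*XY,.27],velocity=.2)
manip.hold(.2); fh=force(4); np.save("fh.npy",fh); print("held",fh,readout.read_t())
manip.move_straight([*XY,.155],velocity=.1)
c=vision.capture("scene");cv2.imwrite("pics/s4.png",cv2.resize(c["img"][90:250,230:400],None,fx=3.5,fy=3.5,interpolation=cv2.INTER_CUBIC)[:,:,::-1])
print(lower(np.arange(.147,.128,-.004),XY), readout.read_t())
E
```

```text
0.015408473238519715
held [-0.24323727  0.60357561 -0.34315241] 45.1417
0.147 [-0.35  1.19 -1.02] [0.6499 0.0968 0.1469]
0.143 [ 0.11 -0.22 -0.26] [0.65   0.0968 0.1429]
0.139 [ 0.01  0.46 -0.51] [0.6499 0.0968 0.1388]
0.135 [-0.57  0.35 -0.08] [0.6499 0.0968 0.1349]
0.131 [-0.23  0.47  0.  ] [0.6499 0.0968 0.1309]
None 48.4583
```

View pics/s4.png

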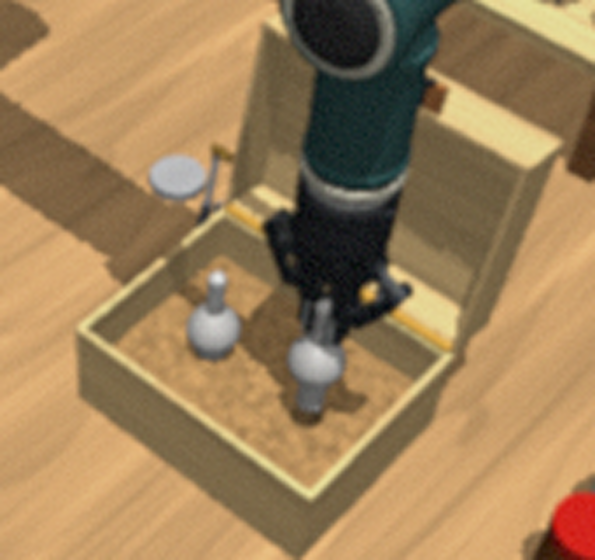

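The foot is going into the socket at (309,412) with no contact force. I'll keep lowering until it lands.

Run:
```python
from h import *
from station import *
XY=[.65,.0968]
z=lower([*np.arange(.125,.1079,-.006),.107,.106,.105,.104,.103],XY,lim=2.)
print(z,readout.read_t())
```

```text
0.125 [-0.67  0.87  0.01] [0.6499 0.0968 0.1249]
0.119 [ 0.03  0.45 -0.1 ] [0.6499 0.0968 0.1189]
0.113 [-0.87 -0.01 -0.23] [0.6499 0.0968 0.1129]
0.107 [-0.27  0.35 -0.76] [0.6499 0.0968 0.1069]
0.106 [-0.37  0.72 -0.68] [0.65   0.0968 0.106 ]
0.105 [-0.29  0.81  2.41] [0.6504 0.0968 0.1055]
CONTACT
0.105 50.8583
```

Run:
```python
from h import *
from station import *
grip(.04); manip.move_straight([.65,.0968,.19],velocity=.06); manip.move_straight([.65,.0968,.30],velocity=.15)
manip.move_straight([.5,-.2,.33],velocity=.25); manip.hold(.3)
c=vision.capture("scene");t=vision.capture("top")
a=cv2.resize(c["img"][90:250,230:400],(425,400));b=cv2.resize(t["img"][100:260,140:300],(375,400))
cv2.imwrite("pics/s5.png",np.hstack([a,b])[:,:,::-1]);print(readout.read_t())
```

```text
55.55
```

View pics/s5.png

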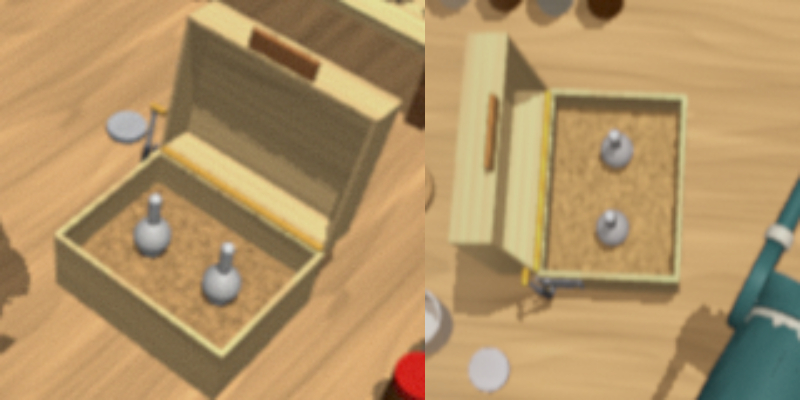

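Both toppers stand upright at the same depth, the placed one at (222,280) and the spare at (152,235). The lid is open and the robot is clear.

```bash
python3 -c "
from station import *
print(hand_in())"
```

```text
the job is handed in; nothing more can be done
None
```

The job is handed in: the lid stands open by itself, the glass topper is released, upright and fully home in the empty socket, and the final pictures showed the spare in place; I did not measure the bench items again, but the robot touched none of them that I saw.

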